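Put hydraulic cylinder parts on the kitting posts in assembly order

ROBOT

A 6-joint arm with a two-finger parallel gripper is mounted at the origin on the work surface. World frame = base frame: x ahead of the robot, y to its left, z up, the work surface at z = 0. Lengths are in m, angles in rad, forces in N, time in s.
With the tool pointing down it reaches from about 0.3 to 0.775 m from the base axis. Payload 14.6 kg.
Tool frame: the origin (TCP) lies at the very end of the fingers, on their centre line; the grasp point (between the pads) lies 19 mm behind it (ctrl.grasp_offset is the distance from the TCP to the grasp point, in m); z points along the fingers, y is the line along which they close (so a half turn about z gives the same grasp; the last joint's range is limited). The gripper opens to 94 mm and grips with 3 to 60 N. Pads are 16 mm wide; open, the fingers measure 119 mm over their backs; the gripper's body (75 mm by 177 mm) begins 78 mm behind the grasp point.
Start: joints at [-1.348, 0.3, 1.521, -0, 1.321, -0.067], TCP at [0.157, -0.527, 0.205] pointing down, gripper open.
Joint ranges: [-3.03, 3.03], [-0.79, 2.21], [0.23, 2.52], [-1.04, 4.18], [0, 3.07], [-2.55, 2.55]. Speed limits (rad/s): [2.22, 2.22, 2.57, 3.14, 3.14, 3.14].

INTERFACE

Orientations are given as [roll, pitch, yaw] about the fixed x, y, z axes, in that order (R = Rz(yaw) Ry(pitch) Rx(roll)).
In Python, from station import ctrl gives the robot as it stands.
- The arm moves only by the tool step_arm, never from a script. Its argument "plan" is a list that holds one entry, the list of rows, each a list of 6 numbers: the shift along the tool's x, y, z in units of 30 mm (1.0 is 30 mm), then the turn, a rotation vector about the tool's x, y, z in units of 6 degrees (1.0 is 6 degrees). In form: [[[dx, dy, dz, wx, wy, wz], ...]]. A call has 1 to 8 rows; each row is the pose to reach, as a shift and turn from the pose commanded when the call began, along the tool's axes at that moment; what a row does not reach only later rows make up. A row lasts 1/12 s, in which the tool goes at most 41.7 mm and 7.16 degrees, less where a joint would pass 70% of its speed; a pose out of reach is approached as far as the arm can. A call with a gripper value outside its range is refused whole. "grip" is the opening, from 0 (shut) to 1 (fully open), set as the call begins (left out, the last holds). The fingers move at their own pace and stop on an object; "squeeze" is the grip in N (left out, the last holds). Time passes only in rows, so rows that repeat a pose let the fingers close. It gives the time, the measured TCP pose, the force, the opening and the grip force at its end, in the units of the state.
- ctrl.get_obs(): the state, without advancing time (a new reading comes with each control period).
- ctrl.camera(name): name is "side" or "top" or "wrist"; returns the picture (400x640x3 uint8, red, green, blue); there is no depth.
- ctrl.camera_model(name): a dict with "intrinsics" (3x3 intrinsics, pixels), "R" (3x3) and "t" (3): a world point X has camera coordinates R X + t; the wrist camera has in their place "tool_from_camera" (4x4, takes a point from camera to tool coordinates, whose origin is the TCP and whose axes are the flange's). Camera axes: x right, y down, z forward; pixel columns grow to the right and rows downward; lengths in m; the calibration is good to about 2 mm. The wrist camera is an equidistant fisheye: a pixel r from the principal point sees the ray r / f radians off the axis. A picture is of the moment at which its call begins: read the wrist's pose just before it. camera_model takes no time and is no camera call.
- ctrl.hand_in(): hands the job in; it is judged then, once.
Trained networks look in the newest picture that a camera, given by its name, has taken for a name from the list of things; names that differ only in an ending like _2 or _b are one class to them, and where a whole thing is asked for, a point or a joint stands for the part that bears it (a point fixed in the world has none). Each returns a list of dicts, best first, with "confidence" (0 to 1); they miss things now and then, are a little off and sometimes report something else, mostly with a low value. They report only what shows in the picture. A call takes as long as a camera call.
- ctrl.masks_of(query, camera): "pixels" (400x640 bool, what is visible of it) and "at" ([column, row] in pixels, amid what is visible of it).
- ctrl.place_of(query, camera): "at" ([column, row] in pixels: a listed point, or the origin of a listed thing).
The state is a dict: "time_s": time; "qpos": joint angles; "joint_vel": joint speeds; "tau": joint torques, N m; "ee_pos": TCP position; "eef_rot": TCP orientation; "force": force on the tool from outside, world axes, zero at the start; "moment": the same for the moment, N m; "grip_width": finger opening in m; "grip_force": force on a finger pad.
Only numpy, scipy, OpenCV 4.12 (cv2) and the standard library are available. Lean on these libraries where they do the work, as an engineer would, in place of code of your own. Each camera call takes 0.05 s, during which the arm holds its last target. There are 200 camera calls.

TASK

Kit the parts of two dismantled hydraulic cylinders on the two upright posts, ready for the next class. On the post with the square base thread the round flat disc first, then the piston on it, then the hexagonal nut on top; on the post with the round base thread the flanged bush first, flange down as it lies, and the square end cap on top. Lower each part down its post rather than dropping it, let each stack lie flat and fully down, and leave the pressure gauge, the white tin and the hose coupling undisturbed.

Things in the scene. Friction and masses are not known exactly. Their poses are not given: they have to be found in the camera images.
- square_stand: Kitting post with a SQUARE base, fixed to the table: aluminium plate 80 x 80 mm, 12 mm thick, with one upright steel post of 16 mm diameter at its centre; the post has a domed top, 66 mm above the table (straight up to 58 mm). Origin: centre of the base's underside, on the post's axis, at table height; x and y are parallel to the base's sides, z up.
- round_stand: Kitting post with a ROUND base, fixed to the table: aluminium plate of 84 mm diameter, 12 mm thick, with the same post (16 mm diameter, domed top 66 mm above the table, straight up to 58 mm) at its centre. Origin: centre of the base's underside, on the post's axis, at table height; z up.
- disc: Round flat steel disc, 64 mm diameter, 12 mm thick, with a 28 mm through bore and six small dark bolt marks round its top; lies flat on the table. About 0.24 kg. Origin: centre of its underside, z up.
- piston: Piston: steel drum, 52 mm diameter, 20 mm high, with two thin dark seal rings round its side and a 28 mm through bore; stands upright on the table. About 0.23 kg. Origin: centre of its underside, z up.
- nut: Hexagonal steel nut, 44 mm across flats (51 mm across corners), 14 mm thick, with a 28 mm through bore; lies flat. About 0.11 kg. x points square through one flat (so do the directions every 60 degrees from it). Origin: centre of its underside, z up.
- bush: Flanged steel bush: flange of 50 mm diameter and 8 mm thick at the bottom, sleeve of 42 mm diameter above it, 30 mm high in all, with a 28 mm through bore; stands on its flange. About 0.18 kg. Origin: centre of its underside, z up.
- cap: Square steel end cap, 56 x 56 mm, 16 mm thick, with a 28 mm through bore and four small dark bolt marks; lies flat. About 0.24 kg. x and y are parallel to its sides. Origin: centre of its underside, z up.
- gauge: Bystander, leave alone: pressure gauge lying face up, 62 mm diameter, 26 mm high, white dial; a brass stem of 14 mm diameter sticks out along its -y side to 46 mm from the centre. Loose. Origin: centre of its underside, z up.
- tin: Bystander, leave alone: closed white plastic grease tin, 55 mm diameter, 46 mm high. Loose. Origin: centre of its underside, z up.
- coupling: Bystander, leave alone: hose coupling standing upright, stepped steel cylinder up to 34 mm diameter, 52 mm high, no bore. Loose. Origin: centre of its underside, z up.

How it is judged:
By the outcome, as a careful person would: the job done as asked, in the order asked, and still so for the second after the job is handed in, with the robot touching nothing.
It also fails if it takes over 115 s, if anything falls off the work surface, if the arm or the gripper's body presses on something with over 40 N, if the wrist force passes 120 N, or if a joint passes its speed limit or range.

## Working session

There is one attempt and no reset: what is moved stays moved. The work goes in short steps, Python scripts to look and compute and a tool call to move; the robot and the scene stay as the last step left them, time stands still between calls to the robot, and variables do not carry over. Pictures are saved under pics/ and viewed, at most 14 in all, crops included, and the job is handed in when it is done.

Besides the shell and the picture viewer there is one more tool, called after "Emit:" as a command line: name --argument value ..., lists and objects as JSON in quotes. step_arm: Moves the arm, as the interface text tells. Its arguments: {"type":"object","properties":{"plan":{"type":"array","items":{"type":"array","items":{"type":"array","items":{"type":"number"}}}},"grip":{"type":"number"},"squeeze":{"type":"number"}},"required":["plan"]}

```bash
mkdir -p pics; ls; cat > h.py <<'E'
import numpy as np, cv2
from station import ctrl
from scipy.spatial.transform import Rotation as Ro
def snap(c,fn=None):
    im=ctrl.camera(c)
    if fn: cv2.imwrite('pics/'+fn,im[:,:,::-1])
    return im
def ray(c,px):
    m=ctrl.camera_model(c);K=np.array(m['intrinsics'])
    if c=='wrist':
        o=ctrl.get_obs();R=Ro.from_euler('xyz',o['eef_rot']).as_matrix();T=np.array(m['tool_from_camera'])
        d=(np.array(px)-K[:2,2])/[K[0,0],K[1,1]];th=np.hypot(*d)
        v=np.array([*(d/max(th,1e-9)*np.sin(th)),np.cos(th)])
        return R@T[:3,3]+o['ee_pos'],R@T[:3,:3]@v
    R=np.array(m['R']);t=np.array(m['t'])
    return -R.T@t,R.T@np.linalg.inv(K)@[*px,1]
def at(c,px,z):
    o,d=ray(c,px);return o+d*(z-o[2])/d[2]
def proj(c,X):
    m=ctrl.camera_model(c);K=np.array(m['intrinsics'])
    p=np.array(m['R'])@X+np.array(m['t']);p=K@p;return p[:2]/p[2]
E
python3 - <<'E'
from h import *
for c in('top','side'):
    snap(c,c+'0.png');m=ctrl.camera_model(c);print(c,np.round(-np.array(m['R']).T@m['t'],3),np.round(m['intrinsics'],1).tolist())
    for n in 'square_stand round_stand disc piston nut bush cap gauge tin coupling'.split():
        r=ctrl.place_of(n,c)[:2]
        print(n,[(np.round(q['at']).tolist(),round(q['confidence'],2),np.round(at(c,q['at'],0),3)[:2].tolist()) for q in r])
print({k:np.round(v,3).tolist() for k,v in ctrl.get_obs().items()},np.round(ctrl.camera_model('wrist')['tool_from_camera'],3))
E
```

```text
pics
top [ 0.434 -0.006  1.057] [[463.0, 0.0, 326.7], [0.0, 463.0, 194.8], [0.0, 0.0, 1.0]]
square_stand [([258.0, 187.0], 0.95, [0.577, 0.178]), ([464.0, 251.0], 0.35, [0.443, -0.294])]
round_stand [([261.0, 184.0], 0.64, [0.584, 0.172]), ([402.0, 195.0], 0.63, [0.567, -0.153])]
disc [([204.0, 172.0], 0.63, [0.611, 0.306])]
piston [([335.0, 208.0], 0.73, [0.532, -0.001])]
nut [([331.0, 152.0], 0.46, [0.663, 0.012])]
bush [([268.0, 250.0], 0.6, [0.434, 0.15])]
cap [([335.0, 204.0], 0.62, [0.541, -0.0]), ([269.0, 249.0], 0.33, [0.437, 0.146])]
gauge [([471.0, 182.0], 0.96, [0.601, -0.312])]
tin [([205.0, 241.0], 0.93, [0.449, 0.295])]
coupling [([404.0, 259.0], 0.79, [0.421, -0.158])]
side [0.255 0.619 0.498] [[368.0, 0.0, 325.3], [0.0, 368.0, 197.6], [0.0, 0.0, 1.0]]
square_stand [([264.0, 264.0], 0.88, [0.58, 0.177])]
round_stand [([336.0, 186.0], 0.65, [0.56, -0.153])]
disc [([211.0, 306.0], 0.9, [0.61, 0.301])]
piston [([396.0, 172.0], 0.57, [0.435, -0.291]), ([296.0, 338.0], 0.41, [0.445, 0.301])]
nut [([271.0, 210.0], 0.71, [0.663, 0.006])]
bush [([334.0, 274.0], 0.79, [0.443, 0.147])]
cap [([321.0, 219.0], 0.76, [0.539, -0.005])]
gauge [([342.0, 157.0], 0.66, [0.607, -0.316])]
tin [([299.0, 335.0], 0.79, [0.444, 0.294])]
coupling [([297.0, 336.0], 0.71, [0.447, 0.298]), ([386.0, 198.0], 0.49, [0.424, -0.15])]
{'time_s': 1.1, 'qpos': [-1.348, 0.3, 1.521, 0.0, 1.321, -0.067], 'joint_vel': [-0.001, 0.0, -0.0, 0.0, -0.001, -0.0], 'tau': [0.001, -53.166, -35.291, 0.071, 0.021, -0.0], 'ee_pos': [0.157, -0.527, 0.205], 'eef_rot': [3.142, 0.0, 0.29], 'force': [0.025, 0.167, 0.554], 'moment': [-0.059, -0.011, 0.002], 'grip_force': 0.0, 'grip_width': 0.094} [[-0.001 -0.963 -0.268  0.078]
 [ 1.    -0.001 -0.    -0.001]
 [-0.    -0.268  0.963 -0.179]
 [ 0.     0.     0.     1.   ]]
```

View pics/top0.png

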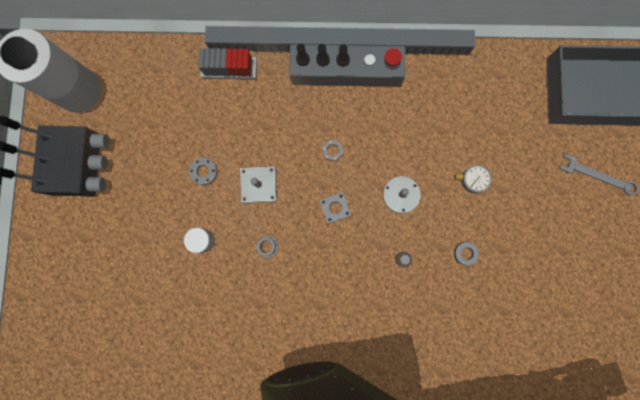

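View pics/side0.png

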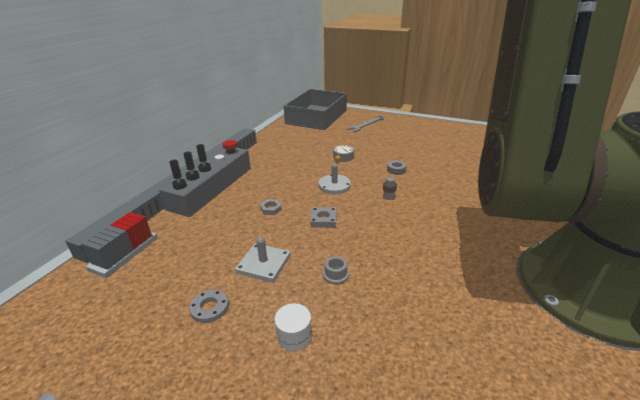

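The top view shows the square stand (258,185), round stand (402,195), disc (203,171), piston (467,254), nut (333,151), bush (267,247) and cap (335,208). The bystanders are the gauge (477,180), tin (197,240) and coupling (404,259). The side view agrees. I'll refine these positions with silhouettes from both cameras.

```bash
cat >> h.py <<'E'
from scipy.optimize import least_squares
def ring(r,z,n=48,ph=0):
    a=np.arange(n)*2*np.pi/n+ph;return np.c_[r*np.cos(a),r*np.sin(a),0*a+z]
def prism(r,h,n=48,ph=0,z=0): return np.r_[ring(r,z,n,ph),ring(r,z+h,n,ph)]
post=prism(.008,.046,z=.012)
M=dict(disc=prism(.032,.012),piston=prism(.026,.020),nut=prism(.0254,.014,6,np.pi/6),bush=np.r_[prism(.025,.008),prism(.021,.03)],
 cap=prism(.0396,.016,4,np.pi/4),square_stand=np.r_[prism(.0566,.012,4,np.pi/4),post,[[0,0,.066]]],round_stand=np.r_[prism(.042,.012),post,[[0,0,.066]]])
def hc(p):
    h=cv2.convexHull(np.float32(p));m=cv2.moments(h);return np.array([m['m10'],m['m01']])/m['m00']
def mask(n,c,near=None,rad=25):
    for q in ctrl.masks_of(n,c):
        if near is None or np.hypot(*(np.array(q['at'])-near))<rad: return q
    return None
def mhull(px):
    k,l,st,_=cv2.connectedComponentsWithStats(px.astype(np.uint8));i=1+np.argmax(st[1:,4])
    return np.argwhere(l==i)[:,::-1]
E
python3 - <<'E'
from h import *
G=dict(square_stand=(.578,.175),round_stand=(.563,-.153),disc=(.611,.303),piston=(.437,-.291),nut=(.663,.009),bush=(.438,.147),cap=(.54,-.003))
snap('top');snap('side')
for n,g in G.items():
    ob={}
    for c in('top','side'):
        nm=[n]+[k for k in M if k!=n]
        for k in nm:
            q=mask(k,c,proj(c,[*g,.01]),14)
            if q is not None: ob[c]=mhull(q['pixels']);break
        else: continue
        if k!=n: print(n,c,'as',k)
    def pr(c,x):
        R=Ro.from_euler('z',x[2] if len(x)>2 else 0).as_matrix();return np.array([proj(c,R@p+[x[0],x[1],0]) for p in M[n]])
    out={}
    for cs in (['top'],['side'],['top','side']):
        if all(c in ob for c in cs):
            s=least_squares(lambda x:np.concatenate([hc(pr(c,x))-hc(ob[c]) for c in cs]),g,diff_step=1e-3)
            out['+'.join(cs)]=np.round(s.x,4).tolist()
    area={c:(len(ob[c]),round(cv2.contourArea(cv2.convexHull(np.float32(ob[c])))),round(cv2.contourArea(cv2.convexHull(np.float32(pr(c,s.x)))))) for c in ob}
    print(n,out,area)
E
```

```text
Traceback (most recent call last):
  File "h.py", line 20, in proj
    m=ctrl.camera_model(c);K=np.array(m['intrinsics'])
ValueError: time passes only in moves, steps and waits
```

```bash
sed -i 's/ctrl\.camera_model(c)/cm(c)/; 3a import functools\n@functools.lru_cache\ndef cm(c): return ctrl.camera_model(c)' h.py
cat > fit.py <<'E'
from h import *
G=dict(square_stand=(.578,.175),round_stand=(.563,-.153),disc=(.611,.303),piston=(.437,-.291),nut=(.663,.009),bush=(.438,.147),cap=(.54,-.003))
snap('top');snap('side')
for n,g in G.items():
    ob={}
    for c in('top','side'):
        for k in [n]+[k for k in M if k!=n]:
            q=mask(k,c,proj(c,[*g,.01]),14)
            if q is not None: ob[c]=mhull(q['pixels']);break
        else: continue
        if k!=n: print(n,c,'as',k)
    def pr(c,x): return np.array([proj(c,p+[x[0],x[1],0]) for p in M[n]])
    out={}
    for cs in (['top'],['side'],['top','side']):
        if all(c in ob for c in cs):
            s=least_squares(lambda x:np.concatenate([hc(pr(c,x))-hc(ob[c]) for c in cs]),g,diff_step=1e-3)
            out['+'.join(cs)]=np.round(s.x,4).tolist()
    area={c:(len(ob[c]),round(cv2.contourArea(cv2.convexHull(np.float32(ob[c])))),round(cv2.contourArea(cv2.convexHull(np.float32(pr(c,s.x)))))) for c in ob}
    print(n,out,area)
E
python3 fit.py
```

```text
square_stand {'top': [0.583, 0.1782], 'side': [0.5818, 0.1744], 'top+side': [0.582, 0.1762]} {'top': (1203, 1181, 1251), 'side': (1443, 1508, 1558)}
round_stand {'top': [0.5686, -0.1498], 'side': [0.565, -0.1544], 'top+side': [0.5668, -0.151]} {'top': (1022, 990, 1095), 'side': (589, 640, 674)}
disc {'top': [0.612, 0.3075], 'side': [0.6093, 0.3049], 'top+side': [0.6102, 0.3057]} {'top': (518, 576, 635), 'side': (875, 954, 1069)}
piston {'top': [0.4389, -0.296], 'side': [0.4369, -0.2999], 'top+side': [0.4379, -0.2966]} {'top': (298, 392, 491), 'side': (252, 231, 247)}
nut {'top': [0.6667, 0.0079], 'side': [0.6654, 0.0058], 'top+side': [0.6659, 0.0071]} {'top': (268, 335, 336), 'side': (242, 223, 272)}
bush {'top': [0.4421, 0.1511], 'side': [0.4401, 0.1485], 'top+side': [0.4408, 0.1498]} {'top': (276, 348, 394), 'side': (606, 584, 643)}
cap {'top': [0.5345, -0.0009], 'side': [0.5295, -0.003], 'top+side': [0.532, -0.0019]} {'top': (505, 604, 625), 'side': (440, 412, 542)}
```

Emit:
step_arm --plan '[[[22.4,-22.25,1,0,0,2.77],[22.4,-22.25,1,0,0,2.77],[22.4,-22.25,1,0,0,2.77],[22.4,-22.25,1,0,0,2.77],[22.4,-22.25,1,0,0,2.77],[22.4,-22.25,1,0,0,2.77],[22.4,-22.25,1,0,0,2.77],[22.4,-22.25,1,0,0,2.77]]]' --grip 1

```text
time_s: 2.77
ee_pos: [0.3169, -0.2329, 0.1951]
eef_rot: [3.141, -0.001, -0.001]
force: [0.3, -0.9, -0.7]
grip_width: 0.0937
grip_force: 0.0
```

Emit:
step_arm --plan '[[[9.7,-17.9,1.5,0,0,0],[9.7,-17.9,1.5,0,0,0],[9.7,-17.9,1.5,0,0,0],[9.7,-17.9,1.5,0,0,0],[9.7,-17.9,1.5,0,0,0],[9.7,-17.9,1.5,0,0,0],[9.7,-17.9,1.5,0,0,0],[9.7,-17.9,1.5,0,0,0]]]'

```text
time_s: 3.43
ee_pos: [0.4756, 0.0598, 0.1704]
eef_rot: [-3.142, -0.001, 0.0]
force: [-0.3, -1.5, 0.3]
grip_width: 0.0941
grip_force: 0.0
```

```bash
python3 -c "
from h import *
snap('wrist','w1.png');o=ctrl.get_obs();print(np.round(o['ee_pos'],4),np.round(o['eef_rot'],3))
print(np.round(cm('wrist')['intrinsics'],1).tolist())"
```

```text
[0.4775 0.0644 0.1697] [-3.14e+00 -1.00e-03  3.00e-03]
[[309.7, 0.0, 322.1], [0.0, 309.7, 204.5], [0.0, 0.0, 1.0]]
```

View pics/w1.png

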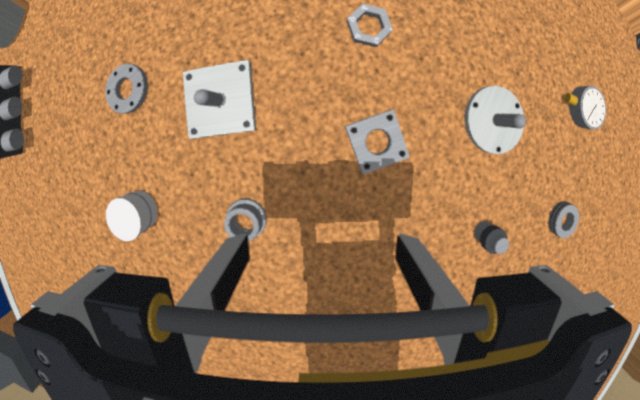

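The wrist view shows every part: disc (127,88), square stand (220,98), cap (378,140), nut (370,25), round stand (495,118), bush (245,218) and piston (565,220). I'll fit positions and yaws from this view.

```bash
cat >> h.py <<'E'
def wproj(P,o):
    m=cm('wrist');K=np.array(m['intrinsics']);T=np.array(m['tool_from_camera']);R=Ro.from_euler('xyz',o['eef_rot']).as_matrix()
    X=((P-o['ee_pos'])@R-T[:3,3])@T[:3,:3]
    r=np.hypot(X[:,0],X[:,1]);th=np.arctan2(r,X[:,2]);return K[:2,2]+K[0,0]*(th/r)[:,None]*X[:,:2]
def wfit(n,g,z=0,yaw=False,rad=30,im=False):
    o=ctrl.get_obs()
    if im: snap('wrist')
    k=n;q=mask(n,'wrist',wproj(np.array([[*g,z+.01]]),o)[0],rad)
    if q is None:
        for k in M:
            q=mask(k,'wrist',wproj(np.array([[*g,z+.01]]),o)[0],rad)
            if q is not None: break
        else: return print(n,'none')
    p=mhull(q['pixels']);h=hc(p);H=cv2.convexHull(p.astype(np.int32));A=cv2.fillConvexPoly(np.zeros((1600,2560),np.uint8),H*4,1)
    pr=lambda x,y:wproj((Ro.from_euler('z',y).apply(M[n]))+[*x,z],o)
    best=None;per={'nut':60,'cap':90,'square_stand':90}.get(n,0)
    for y in (np.arange(0,per,1.5) if yaw and per else [0]):
        y=np.radians(y);s=least_squares(lambda x:hc(pr(x,y))-h,g,diff_step=1e-3)
        B=cv2.fillConvexPoly(np.zeros_like(A),cv2.convexHull(np.int32(np.round(pr(s.x,y)*4))),1)
        iou=(A&B).sum()/(A|B).sum()
        if best is None or iou>best[0]: best=(iou,np.degrees(y),s.x)
    print(n,k,'xy',np.round(best[2],4),'yaw',best[1],'iou',round(best[0],3),'conf',round(q['confidence'],2));return best
E
python3 - <<'E'
from h import *
snap('wrist')
for n,g in dict(square_stand=(.582,.176),round_stand=(.567,-.152),disc=(.610,.305),piston=(.438,-.297),nut=(.666,.007),bush=(.441,.15),cap=(.532,-.002)).items(): wfit(n,g,0,True)
E
```

```text
square_stand square_stand xy [0.5795 0.1756] yaw 4.5 iou 0.977 conf 0.59
round_stand round_stand xy [ 0.5628 -0.156 ] yaw 0.0 iou 0.948 conf 0.93
disc disc xy [0.6068 0.3012] yaw 0.0 iou 0.931 conf 0.74
piston piston xy [ 0.431  -0.3026] yaw 0.0 iou 0.93 conf 0.8
nut nut xy [ 6.612e-01 -1.000e-04] yaw 45.0 iou 0.965 conf 0.96
bush bush xy [0.4384 0.1438] yaw 0.0 iou 0.916 conf 0.76
cap cap xy [ 0.5276 -0.0089] yaw 21.0 iou 0.953 conf 0.66
```

Emit:
step_arm --plan '[[[4.35,-7.95,2.3,0,0,0],[4.35,-7.95,2.3,0,0,0],[4.35,-7.95,2.3,0,0,0],[4.35,-7.95,2.3,0,0,0],[4.35,-7.95,2.3,0,0,0],[4.35,-7.95,2.3,0,0,0],[4.35,-7.95,2.3,0,0,0],[4.35,-7.95,2.3,0,0,0]]]'

```text
time_s: 4.55
ee_pos: [0.6059, 0.2989, 0.0986]
eef_rot: [3.141, 0.002, 0.002]
force: [-2.1, -0.8, 0.1]
grip_width: 0.0938
grip_force: 0.0
```

```bash
python3 -c "
from h import *
ctrl.camera('top');snap('wrist','w2.png');o=ctrl.get_obs();print(np.round(o['ee_pos'],4),np.round(o['eef_rot'],3))
wfit('disc',(.608,.303),0,rad=60); wfit('square_stand',(.58,.1755),0,True,rad=60)
"
```

```text
[0.6055 0.2956 0.1006] [ 3.141e+00  1.000e-03 -0.000e+00]
disc disc xy [0.6093 0.3067] yaw 0.0 iou 0.955 conf 0.84
square_stand square_stand xy [0.5847 0.1719] yaw 10.5 iou 0.792 conf 0.67
```

View pics/w2.png

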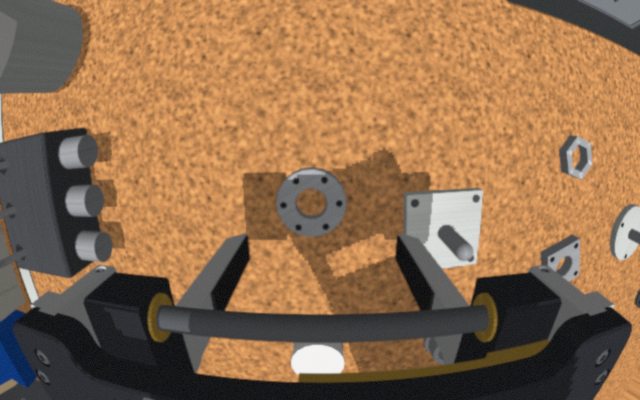

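The disc sits between the fingers at (311,203), unobstructed, with the square stand to the right at (443,228). The pose readings look noisy, so I'll check the scatter.

```bash
python3 -c "
from h import *
for i in range(6):
    snap('wrist');o=ctrl.get_obs();print(np.round(o['ee_pos'],4),np.round(o['eef_rot'],4),np.round(o['qpos'],4),o['time_s'])
    wfit('disc',(.608,.303),0,rad=60)
"
```

```text
[0.6057 0.2947 0.1023] [-3.1413e+00 -9.0000e-04 -1.8000e-03] [ 3.9840e-01  6.6450e-01  1.2326e+00 -1.0000e-04  1.2436e+00  1.9710e+00] 4.8
disc disc xy [0.6098 0.3082] yaw 0.0 iou 0.978 conf 0.93
[0.6058 0.2949 0.1025] [-3.1412e+00 -1.1000e-03 -1.6000e-03] [ 3.9880e-01  6.6450e-01  1.2323e+00 -1.0000e-04  1.2436e+00  1.9712e+00] 4.9
disc disc xy [0.6096 0.3083] yaw 0.0 iou 0.958 conf 0.8
[0.6057 0.2953 0.1022] [-3.1412e+00 -9.0000e-04 -1.1000e-03] [ 0.3993  0.6651  1.2318 -0.      1.2437  1.9712] 5.0
disc disc xy [0.6098 0.3083] yaw 0.0 iou 0.982 conf 0.72
[0.6056 0.2956 0.1019] [-3.1413e+00 -6.0000e-04 -7.0000e-04] [0.3998 0.6658 1.2315 0.     1.2437 1.9713] 5.1
disc disc xy [0.6098 0.3079] yaw 0.0 iou 0.975 conf 0.59
[0.6055 0.2958 0.1016] [-3.1415e+00 -2.0000e-04 -5.0000e-04] [0.4001 0.6663 1.2313 0.     1.2437 1.9714] 5.2
disc disc xy [0.6098 0.308 ] yaw 0.0 iou 0.936 conf 0.67
[0.6055 0.2959 0.1015] [-3.1416e+00 -1.0000e-04 -4.0000e-04] [0.4003 0.6666 1.2312 0.     1.2437 1.9714] 5.3
disc disc xy [0.6095 0.3079] yaw 0.0 iou 0.948 conf 0.68
```

Emit:
step_arm --plan '[[[0.15,-0.37,0.8,0,0,0],[0.15,-0.37,1.6,0,0,0],[0.15,-0.37,2.3,0,0,0],[0.15,-0.37,2.7,0,0,0],[0.15,-0.37,3.0,0,0,0],[0.15,-0.37,3.15,0,0,0],[0.15,-0.37,3.2,0,0,0],[0.15,-0.37,3.2,0,0,0]]]'

```text
time_s: 6.02
ee_pos: [0.6104, 0.3072, 0.0061]
eef_rot: [-3.141, -0.001, -0.0]
force: [0.3, 0.6, -0.1]
grip_width: 0.0942
grip_force: 0.0
```

Emit:
step_arm --plan '[[[0,0,0,0,0,0],[0,0,0,0,0,0],[0,0,0,0,0,0],[0,0,0,0,0,0],[0,0,0,0,0,0],[0,0,0,0,0,0],[0,0,0,0,0,0],[0,0,0,0,0,0]]]' --grip 0.5 --squeeze 25

```text
time_s: 6.68
ee_pos: [0.6101, 0.3071, 0.0057]
eef_rot: [-3.142, -0.0, -0.0]
force: [-0.1, -0.9, 2.6]
grip_width: 0.0637
grip_force: 25.0
```

Emit:
step_arm --plan '[[[0,0,-0.8,0,0,0],[0,0,-1.8,0,0,0],[0,0,-2.8,0,0,0],[-0.3,1.2,-3,0,0,0],[-0.6,2.4,-3,0,0,0],[-0.8,3.4,-3,0,0,0],[-0.9,4,-3,0,0,0],[-0.95,4.37,-3,0,0,0]]]'

```text
time_s: 7.35
ee_pos: [0.581, 0.174, 0.0953]
eef_rot: [3.141, 0.001, -0.002]
force: [0.1, 0.7, -2.6]
grip_width: 0.0634
grip_force: 25.0
```

```bash
python3 -c "
from h import *
for i in range(4): snap('wrist')
o=ctrl.get_obs();print(np.round(o['ee_pos'],4),np.round(o['eef_rot'],4),o['grip_width'])
cv2.imwrite('pics/w3.png',cv2.resize(snap('wrist')[120:400,180:460,::-1],None,fx=2,fy=2))
print(wproj(np.array([[.582,.176,z] for z in(.058,.066)]),o))
q=mask('square_stand','wrist');print(q and (q['at'],q['pixels'].sum()))
c,s=ctrl.camera('top'),ctrl.camera('side');q=mask('square_stand','side');print(proj('side',[.582,.176,.066]))
"
```

```text
[0.5817 0.1768 0.0953] [-3.1413e+00 -0.0000e+00 -2.0000e-04] 0.06384426921552155
[[324.45332913 226.48066441]
 [324.5325592  230.2200238 ]]
([321.6, 187.1], np.int64(4410))
[259.59826787 237.54588336]
```

View pics/w3.png

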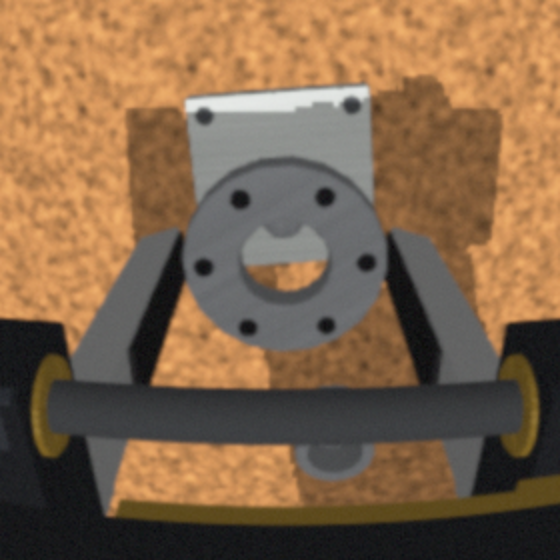

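The post dome shows through the bore at crop (286,230), within about 1 mm of where I predicted it. Lowering.

Emit:
step_arm --plan '[[[0,0,0.5,0,0,0],[0,0,1.0,0,0,0],[0,0,1.5,0,0,0],[0,0,2,0,0,0],[0,0,2.3,0,0,0],[0,0,2.5,0,0,0],[0,0,2.55,0,0,0],[0,0,2.55,0,0,0]]]'

```text
time_s: 8.47
ee_pos: [0.5816, 0.1762, 0.019]
eef_rot: [-3.142, -0.0, -0.0]
force: [0.3, -0.2, -2.6]
grip_width: 0.0638
grip_force: 25.0
```

Emit:
step_arm --plan '[[[0,0,0.05,0,0,0],[0,0,0.05,0,0,0],[0,0,0.05,0,0,0],[0,0,0.05,0,0,0]]]'

```text
time_s: 8.8
ee_pos: [0.5817, 0.176, 0.0179]
eef_rot: [-3.141, -0.001, -0.0]
force: [-0.1, 0.0, -2.9]
grip_width: 0.0635
grip_force: 25.0
```

Emit:
step_arm --plan '[[[0,0,0.03,0,0,0],[0,0,0.03,0,0,0],[0,0,0.05,0,0,0],[0,0,0.05,0,0,0]]]'

```text
time_s: 9.13
ee_pos: [0.5818, 0.1761, 0.0176]
eef_rot: [-3.141, -0.001, -0.0]
force: [-6.8, -1.3, 13.3]
grip_width: 0.0635
grip_force: 25.0
```

Emit:
step_arm --plan '[[[0,0,-0.03,0,0,0],[0,0,-0.03,0,0,0],[0,0,-0.03,0,0,0],[0,0,-0.03,0,0,0],[0,0,-0.6,0,0,0],[0,0,-1.6,0,0,0],[0,0,-2.8,0,0,0],[0,0,-3.3,0,0,0]]]' --grip 1

```text
time_s: 9.8
ee_pos: [0.5827, 0.1763, 0.1193]
eef_rot: [-3.14, -0.005, -0.0]
force: [0.7, -0.6, 0.7]
grip_width: 0.0943
grip_force: 0.0
```

Emit:
step_arm --plan '[[[-0.4,1.3,0,0,0,0],[-0.8,2.6,0,0,0,0],[-1.2,3.9,0,0,0,0],[-1.6,5.2,0,0,0,0],[-2,6.5,0,0,0,0],[-2.4,7.8,0,0,0,0],[-2.8,9.1,0,0,0,0],[-3.2,10.4,0,0,0,0]]]'

```text
time_s: 10.47
ee_pos: [0.4845, -0.1377, 0.115]
eef_rot: [3.141, -0.0, -0.0]
force: [0.7, 0.2, 1.1]
grip_width: 0.0937
grip_force: 0.0
```

Emit:
step_arm --plan '[[[-0.4,1.3,0,0,0,0],[-0.8,2.6,0,0,0,0],[-1.2,3.9,0.2,0,0,0],[-1.4,4.7,0.4,0,0,0],[-1.6,5.2,0.6,0,0,0],[-1.65,5.4,0.6,0,0,0],[-1.65,5.4,0.6,0,0,0]]]'

```text
time_s: 11.05
ee_pos: [0.4355, -0.2987, 0.0967]
eef_rot: [-3.141, 0.0, -0.002]
force: [0.4, 0.1, 0.4]
grip_width: 0.0941
grip_force: 0.0
```

```bash
python3 -c "
from h import *
for i in range(4): snap('wrist')
o=ctrl.get_obs();print(np.round(o['ee_pos'],4),np.round(o['eef_rot'],4))
for i in range(3): wfit('piston',(.436,-.298),0,rad=60,im=True)
wfit('round_stand',(.566,-.152),0,rad=60)
"
```

```text
[ 0.4365 -0.297   0.0973] [ 3.1414e+00 -5.0000e-04  1.1000e-03]
piston piston xy [ 0.4364 -0.294 ] yaw 0.0 iou 0.949 conf 0.74
piston piston xy [ 0.4364 -0.294 ] yaw 0.0 iou 0.941 conf 0.6
piston piston xy [ 0.4363 -0.2941] yaw 0.0 iou 0.947 conf 0.62
round_stand round_stand xy [ 0.5656 -0.1503] yaw 0.0 iou 0.962 conf 0.97
```

Emit:
step_arm --plan '[[[0,-0.06,0.8,0,0,0],[0,-0.06,1.6,0,0,0],[0,-0.06,2.2,0,0,0],[0,-0.06,2.6,0,0,0],[0,-0.06,2.9,0,0,0],[0,-0.06,3.0,0,0,0],[0,-0.06,3.05,0,0,0],[0,-0.06,3.05,0,0,0]]]'

```text
time_s: 12.27
ee_pos: [0.4361, -0.2964, 0.0059]
eef_rot: [3.141, -0.001, -0.0]
force: [-0.5, 0.3, 0.4]
grip_width: 0.0942
grip_force: 0.0
```

Emit:
step_arm --plan '[[[0,0,0,0,0,0],[0,0,0,0,0,0],[0,0,0,0,0,0],[0,0,0,0,0,0],[0,0,0,0,0,0],[0,0,0,0,0,0],[0,0,0,0,0,0],[0,0,0,0,0,0]]]' --grip 0.35 --squeeze 25

```text
time_s: 12.93
ee_pos: [0.4359, -0.2961, 0.0055]
eef_rot: [-3.141, 0.0, -0.0]
force: [0.2, 0.7, 1.6]
grip_width: 0.0517
grip_force: 25.0
```

Emit:
step_arm --plan '[[[0,0,-0.8,0,0,0],[0,0,-2,0,0,0],[0,0,-3.2,0,0,0],[0.4,-1.2,-3.6,0,0,0],[0.8,-2.5,-3.6,0,0,0],[1.2,-3.8,-3.6,0,0,0],[1.6,-5.1,-3.6,0,0,0],[2,-6.4,-3.6,0,0,0]]]'

```text
time_s: 13.6
ee_pos: [0.4958, -0.1023, 0.1133]
eef_rot: [-3.142, 0.0, -0.001]
force: [0.5, -0.5, -1.9]
grip_width: 0.0519
grip_force: 25.0
```

Emit:
step_arm --plan '[[[0.4,-1.3,0,0,0,0],[0.8,-2.6,0,0,0,0],[1.2,-3.9,0,0,0,0],[1.6,-5.2,0,0,0,0],[2,-6.5,0.1,0,0,0],[2.4,-7.8,0.2,0,0,0],[2.7,-8.8,0.3,0,0,0],[2.85,-9.35,0.4,0,0,0]]]'

```text
time_s: 14.27
ee_pos: [0.5815, 0.1797, 0.1006]
eef_rot: [-3.141, 0.001, 0.002]
force: [0.0, -0.8, -2.8]
grip_width: 0.0518
grip_force: 25.0
```

```bash
python3 -c "
from h import *
for i in range(4): snap('wrist')
o=ctrl.get_obs();print(np.round(o['ee_pos'],4),np.round(o['eef_rot'],4),o['grip_width'])
cv2.imwrite('pics/w4.png',cv2.resize(snap('wrist')[120:400,180:460,::-1],None,fx=2,fy=2))
P=wproj(np.array([[.582,.1765,z] for z in(.058,.066)]),o);print((P-[180,120])*2)
"
```

```text
[0.581  0.1762 0.1007] [3.1411e+00 1.3000e-03 4.0000e-04] 0.05179129662103591
[[285.89981072 206.46996885]
 [285.97152025 213.60126229]]
```

View pics/w4.png

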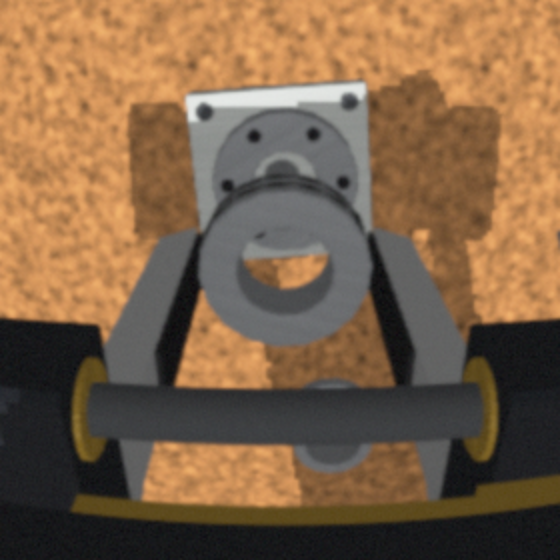

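The disc lies flat on the base, and the piston is held over the post near crop (285,265), in line with it. Lowering.

Emit:
step_arm --plan '[[[0.02,0,0.5,0,0,0],[0.02,0,1.0,0,0,0],[0.02,0,1.5,0,0,0],[0.02,0,1.9,0,0,0],[0.02,0,2.2,0,0,0],[0.02,0,2.3,0,0,0],[0.02,0,2.33,0,0,0],[0.02,0,2.33,0,0,0]]]'

```text
time_s: 15.18
ee_pos: [0.5824, 0.1762, 0.0319]
eef_rot: [-3.141, -0.001, -0.001]
force: [0.7, -0.1, -2.9]
grip_width: 0.0517
grip_force: 25.0
```

Emit:
step_arm --plan '[[[0,0,0.04,0,0,0],[0,0,0.04,0,0,0],[0,0,0.07,0,0,0],[0,0,0.07,0,0,0],[0,0,0.07,0,0,0]]]'

```text
time_s: 15.6
ee_pos: [0.5821, 0.1764, 0.0295]
eef_rot: [-3.142, -0.0, -0.0]
force: [0.4, 0.0, -2.7]
grip_width: 0.0515
grip_force: 25.0
```

Emit:
step_arm --plan '[[[0,0,0.03,0,0,0],[0,0,0.03,0,0,0],[0,0,0.04,0,0,0],[0,0,0.04,0,0,0]]]'

```text
time_s: 15.93
ee_pos: [0.5822, 0.1764, 0.0294]
eef_rot: [-3.141, -0.0, -0.0]
force: [-6.7, -1.9, 9.6]
grip_width: 0.0516
grip_force: 25.0
```

Emit:
step_arm --plan '[[[0,0,-0.02,0,0,0],[0,0,-0.02,0,0,0],[0,0,-0.02,0,0,0],[0,0,-0.02,0,0,0],[0,0,-0.6,0,0,0],[0,0,-1.6,0,0,0],[0,0,-2.7,0,0,0],[0.3,0.7,-2.8,0,0,0]]]' --grip 1

```text
time_s: 16.6
ee_pos: [0.5925, 0.158, 0.1182]
eef_rot: [-3.14, -0.008, 0.003]
force: [1.4, 0.4, 0.3]
grip_width: 0.0938
grip_force: 0.0
```

Emit:
step_arm --plan '[[[0.6,1.2,0,0,0,0],[1.2,2.4,0,0,0,0],[1.7,3.5,0,0,0,0],[2.1,4.4,0.2,0,0,0],[2.3,4.9,0.4,0,0,0],[2.4,5.05,0.5,0,0,0],[2.4,5.05,0.5,0,0,0]]]'

```text
time_s: 17.18
ee_pos: [0.6627, 0.0035, 0.0958]
eef_rot: [-3.141, 0.002, -0.001]
force: [-0.2, 0.5, -0.1]
grip_width: 0.0942
grip_force: 0.0
```

```bash
python3 -c "
from h import *
for i in range(4): snap('wrist')
o=ctrl.get_obs();print(np.round(o['ee_pos'],4),np.round(o['eef_rot'],4))
for i in range(3): wfit('nut',(.665,.005),0,True,rad=60,im=True)
wfit('cap',(.531,-.003),0,True,rad=60)
"
```

```text
[0.6628 0.0055 0.0976] [-3.1415e+00 -3.0000e-04  1.6000e-03]
nut none
nut nut xy [0.6639 0.0089] yaw 46.5 iou 0.974 conf 0.93
nut nut xy [0.6638 0.0088] yaw 48.00000000000001 iou 0.972 conf 0.72
cap cap xy [0.5553 0.0019] yaw 81.0 iou 0.226 conf 0.56
```

Emit:
step_arm --plan '[[[0.04,-0.08,0.4,0,0,-1.1],[0.04,-0.08,1.0,0,0,-2.2],[0.04,-0.08,1.7,0,0,-2.83],[0.04,-0.08,2.3,0,0,-2.83],[0.04,-0.08,2.7,0,0,-2.83],[0.04,-0.08,3.0,0,0,-2.83],[0.04,-0.08,3.07,0,0,-2.83],[0.04,-0.08,3.07,0,0,-2.83]]]'

```text
time_s: 18.75
ee_pos: [0.6643, 0.0062, 0.005]
eef_rot: [-3.141, 0.0, 0.296]
force: [-0.1, 0.5, -0.4]
grip_width: 0.0939
grip_force: 0.0
```

Emit:
step_arm --plan '[[[0,0,0,0,0,0],[0,0,0,0,0,0],[0,0,0,0,0,0],[0,0,0,0,0,0],[0,0,0,0,0,0],[0,0,0,0,0,0],[0,0,0,0,0,0],[0,0,0,0,0,0]]]' --grip 0.3 --squeeze 20

```text
time_s: 19.42
ee_pos: [0.6642, 0.0062, 0.0051]
eef_rot: [-3.141, -0.0, 0.296]
force: [-0.1, 0.6, 0.4]
grip_width: 0.0439
grip_force: 0.6
```

Emit:
step_arm --plan '[[[0,0,0,0,0,0],[0,0,0,0,0,0],[0,0,-0.6,0,0,0],[0,0,-1.6,0,0,0],[0,0,-2.6,0,0,1],[0,0,-3.4,0,0,2],[0,0,-3.5,0,0,2.83],[0,0,-3.5,0,0,2.83]]]'

```text
time_s: 20.08
ee_pos: [0.6649, 0.0061, 0.1121]
eef_rot: [3.141, -0.003, -0.004]
force: [-0.5, 0.4, -2.1]
grip_width: 0.0438
grip_force: 20.0
```

Emit:
step_arm --plan '[[[-0.5,-1,0,0,0,0],[-1,-2.1,0,0,0,0],[-1.5,-3.2,0,0,0,0],[-2,-4.2,0,0,0,0],[-2.4,-5,0,0,0,0],[-2.65,-5.5,0,0,0,0],[-2.74,-5.67,0,0,0,0],[-2.74,-5.67,0,0,0,0]]]'

```text
time_s: 20.75
ee_pos: [0.5814, 0.177, 0.1093]
eef_rot: [3.141, 0.001, 0.003]
force: [-0.5, -0.4, -1.4]
grip_width: 0.0437
grip_force: 20.0
```

```bash
python3 -c "
from h import *
for i in range(4): snap('wrist')
o=ctrl.get_obs();print(np.round(o['ee_pos'],4),np.round(o['eef_rot'],4),o['grip_width'])
cv2.imwrite('pics/w5.png',cv2.resize(snap('wrist')[120:400,180:460,::-1],None,fx=2,fy=2))
P=wproj(np.array([[.582,.1765,.066],[*o['ee_pos'][:2],o['ee_pos'][2]+.009]]),o);print((P-[180,120])*2)
"
```

```text
[0.5825 0.1751 0.1098] [ 3.1414e+00  4.0000e-04 -1.0000e-03] 0.04356039801540957
[[282.97284488 209.3665866 ]
 [287.38858864 265.51647377]]
```

View pics/w5.png

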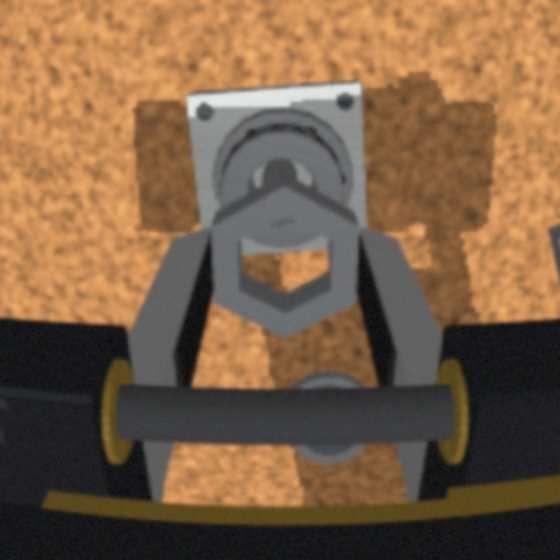

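The nut is held level over the post, with the piston and disc stacked below at crop (283,175). Lowering.

Emit:
step_arm --plan '[[[0,-0.03,0.4,0,0,0],[0,-0.03,0.8,0,0,0],[0,-0.03,1.2,0,0,0],[0,-0.03,1.6,0,0,0],[0,-0.03,1.85,0,0,0],[0,-0.03,1.95,0,0,0],[0,-0.03,1.98,0,0,0],[0,-0.03,1.98,0,0,0]]]'

```text
time_s: 21.67
ee_pos: [0.5822, 0.1773, 0.0507]
eef_rot: [-3.142, -0.0, -0.0]
force: [0.9, 0.4, -0.8]
grip_width: 0.0438
grip_force: 20.0
```

Emit:
step_arm --plan '[[[0,0,0.04,0,0,0],[0,0,0.04,0,0,0],[0,0,0.07,0,0,0],[0,0,0.07,0,0,0],[0,0,0.07,0,0,0]]]'

```text
time_s: 22.08
ee_pos: [0.5824, 0.1773, 0.0491]
eef_rot: [-3.141, -0.001, -0.0]
force: [0.3, -0.2, 2.5]
grip_width: 0.0439
grip_force: 20.0
```

Emit:
step_arm --plan '[[[0,0,0.02,0,0,0],[0,0,0.02,0,0,0],[0,0,0.02,0,0,0]]]'

```text
time_s: 22.33
ee_pos: [0.5824, 0.1773, 0.0491]
eef_rot: [-3.141, -0.001, -0.0]
force: [-3.3, -0.9, 9.3]
grip_width: 0.0434
grip_force: 20.0
```

Emit:
step_arm --plan '[[[0,0,-0.02,0,0,0],[0,0,-0.02,0,0,0],[0,0,-0.02,0,0,0],[0,0,-0.02,0,0,0],[0,0,-0.02,0,0,0],[0,0,-0.6,0,0,0],[0,0,-1.6,0,0,0],[0,0,-2.2,0,0,0]]]' --grip 1

```text
time_s: 23.0
ee_pos: [0.5824, 0.1773, 0.1161]
eef_rot: [-3.141, -0.001, -0.0]
force: [0.1, 0.7, 1.4]
grip_width: 0.0922
grip_force: 0.0
```

Emit:
step_arm --plan '[[[-1.2,0.2,0,0,0,0],[-2.4,0.5,0,0,0,0],[-3.5,0.7,0,0,0,0],[-4.3,0.9,0.1,0,0,0],[-4.65,0.95,0.2,0,0,0],[-4.75,0.95,0.3,0,0,0],[-4.75,0.95,0.3,0,0,0]]]'

```text
time_s: 23.58
ee_pos: [0.4394, 0.1488, 0.1049]
eef_rot: [-3.142, 0.0, -0.0]
force: [-0.3, 0.3, -0.9]
grip_width: 0.0942
grip_force: 0.0
```

```bash
python3 -c "
from h import *
for i in range(4): snap('wrist')
o=ctrl.get_obs();print(np.round(o['ee_pos'],4),np.round(o['eef_rot'],4))
for i in range(3): wfit('bush',(.44,.148),0,True,rad=60,im=True)
cv2.imwrite('pics/w6.png',snap('wrist')[:,:,::-1])
"
```

```text
[0.4403 0.1489 0.105 ] [-3.1416e+00 -1.0000e-04 -3.0000e-04]
bush bush xy [0.4398 0.1519] yaw 0.0 iou 0.921 conf 0.64
bush bush xy [0.44   0.1522] yaw 0.0 iou 0.957 conf 0.9
bush bush xy [0.44   0.1519] yaw 0.0 iou 0.948 conf 0.97
```

View pics/w6.png

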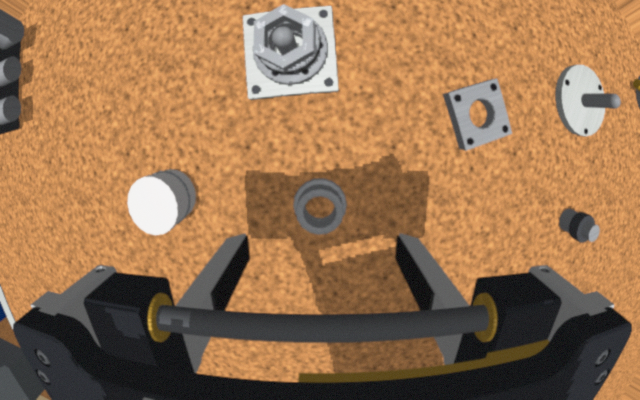

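The square-base stack is complete with the nut on top (285,45), and the bush is centred below the gripper at (320,207). I'll grip it on the sleeve, above the flange.

Emit:
step_arm --plan '[[[0,-0.08,0.8,0,0,0],[0,-0.08,1.6,0,0,0],[0,-0.08,2.3,0,0,0],[0,-0.08,2.8,0,0,0],[0,-0.08,3.0,0,0,0],[0,-0.08,3.07,0,0,0],[0,-0.08,3.07,0,0,0]]]'

```text
time_s: 24.72
ee_pos: [0.4397, 0.1512, 0.0131]
eef_rot: [3.142, 0.0, -0.0]
force: [0.4, -1.3, -0.2]
grip_width: 0.0938
grip_force: 0.0
```

Emit:
step_arm --plan '[[[0,0,0,0,0,0],[0,0,0,0,0,0],[0,0,0,0,0,0],[0,0,0,0,0,0],[0,0,0,0,0,0],[0,0,0,0,0,0],[0,0,0,0,0,0],[0,0,0,0,0,0]]]' --grip 0.25 --squeeze 25

```text
time_s: 25.38
ee_pos: [0.4396, 0.1511, 0.0129]
eef_rot: [-3.142, -0.0, -0.0]
force: [-0.1, -0.6, -0.7]
grip_width: 0.044
grip_force: 0.0
```

Emit:
step_arm --plan '[[[0,0,0,0,0,0],[0,0,0,0,0,0],[0,0,0,0,0,0],[0,0,-0.8,0,0,0],[0,0,-2,0,0,0],[0,0,-3.1,0,0,0],[0.3,0.7,-3.4,0,0,0],[0.8,1.9,-3.4,0,0,0]]]'

```text
time_s: 26.05
ee_pos: [0.4644, 0.0955, 0.1178]
eef_rot: [-3.141, -0.005, 0.003]
force: [1.0, 0.8, -1.5]
grip_width: 0.0412
grip_force: 25.0
```

Emit:
step_arm --plan '[[[0.5,1.2,0,0,0,0],[1,2.4,0,0,0,0],[1.5,3.6,0,0,0,0],[2,4.8,0,0,0,0],[2.5,6,0,0,0,0],[3,7.2,0,0,0,0],[3.3,8,0,0,0,0],[3.4,8.2,0,0,0,0]]]'

```text
time_s: 26.72
ee_pos: [0.5659, -0.1555, 0.1142]
eef_rot: [3.141, 0.001, -0.003]
force: [-0.4, 0.1, -2.1]
grip_width: 0.0407
grip_force: 25.0
```

```bash
python3 -c "
from h import *
for i in range(5): snap('wrist')
o=ctrl.get_obs();print(np.round(o['ee_pos'],4),np.round(o['eef_rot'],4),o['grip_width'])
cv2.imwrite('pics/w7.png',cv2.resize(snap('wrist')[120:400,180:460,::-1],None,fx=2,fy=2))
R=wproj(np.r_[M['round_stand']+[.5655,-.1515,0]],o);R=(R-[180,120])*2;print('plate top',R[48:96].min(0),R[48:96].max(0),'dome ring',R[144:192].min(0),R[144:192].max(0),'tip',R[-1])
"
```

```text
[ 0.5651 -0.1506  0.1147] [-3.1412e+00  6.0000e-04  8.0000e-04] 0.041119680932795645
plate top [199.70102169  77.60988598] [376.31669247 248.25362314] dome ring [268.81602432 177.34580942] [308.69055748 215.23037878] tip [288.89905366 202.8844475 ]
```

View pics/w7.png

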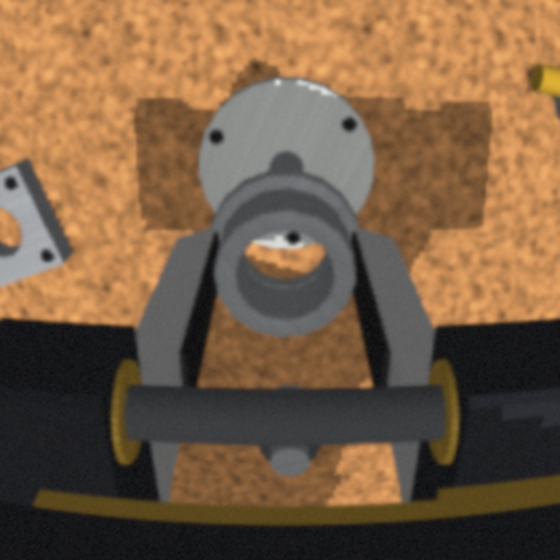

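The plate spans crop columns 199–374, matching a stand at (.5655,-.151) with the bush centred over it. Lowering.

Emit:
step_arm --plan '[[[0,0,0.6,0,0,0],[0,0,1.1,0,0,0],[0,0,1.6,0,0,0],[0,0,2.1,0,0,0],[0,0,2.5,0,0,0],[0,0,2.8,0,0,0],[0,0,2.92,0,0,0],[0,0,2.94,0,0,0]]]'

```text
time_s: 27.68
ee_pos: [0.5653, -0.1515, 0.0263]
eef_rot: [-3.141, 0.001, 0.0]
force: [-0.1, -0.5, -1.8]
grip_width: 0.0409
grip_force: 25.0
```

Emit:
step_arm --plan '[[[0,0,0,0,0,0],[0,0,0.04,0,0,0],[0,0,0.07,0,0,0],[0,0,0.07,0,0,0],[0,0,0.07,0,0,0]]]'

```text
time_s: 28.1
ee_pos: [0.5657, -0.152, 0.025]
eef_rot: [3.141, -0.001, -0.0]
force: [0.7, 0.4, -1.1]
grip_width: 0.041
grip_force: 25.0
```

Emit:
step_arm --plan '[[[0,0,0.03,0,0,0],[0,0,0.03,0,0,0],[0,0,0.04,0,0,0],[0,0,0.04,0,0,0]]]'

```text
time_s: 28.43
ee_pos: [0.5658, -0.152, 0.0249]
eef_rot: [3.141, -0.001, -0.0]
force: [-5.9, 1.2, 13.0]
grip_width: 0.0416
grip_force: 25.0
```

Emit:
step_arm --plan '[[[0,0,-0.02,0,0,0],[0,0,-0.02,0,0,0],[0,0,-0.02,0,0,0],[0,0,-0.02,0,0,0],[0,0,-0.02,0,0,0],[0,0,-0.8,0,0,0],[0,0,-2,0,0,0],[0,0,-2.9,0,0,0]]]' --grip 1

```text
time_s: 29.1
ee_pos: [0.5655, -0.1519, 0.1122]
eef_rot: [3.142, -0.0, -0.0]
force: [0.0, -0.6, -0.7]
grip_width: 0.0906
grip_force: 0.0
```

Emit:
step_arm --plan '[[[-0.3,-1.2,0,0,0,-1],[-0.6,-2.4,0,0,0,-2],[-0.9,-3.6,0,0,0,-3],[-1.1,-4.5,0.1,0,0,-3.5],[-1.15,-4.85,0.2,0,0,-3.5],[-1.15,-4.95,0.3,0,0,-3.5],[-1.15,-4.95,0.3,0,0,-3.5]]]'

```text
time_s: 29.68
ee_pos: [0.5311, -0.0034, 0.1008]
eef_rot: [-3.141, 0.001, 0.365]
force: [0.5, -0.4, -0.4]
grip_width: 0.0938
grip_force: 0.0
```

```bash
python3 -c "
from h import *
for i in range(4): snap('wrist')
for i in range(3): wfit('cap',(.531,-.003),0,True,rad=60,im=True)
o=ctrl.get_obs();print(np.round(o['ee_pos'],4),np.round(o['eef_rot'],4))
"
```

```text
cap cap xy [5.311e-01 1.000e-04] yaw 21.0 iou 0.972 conf 0.6
cap cap xy [0.531 0.   ] yaw 22.5 iou 0.982 conf 0.88
cap cap xy [ 5.308e-01 -1.000e-04] yaw 21.0 iou 0.98 conf 0.91
[ 0.5311 -0.0037  0.1014] [ 3.1416 -0.      0.3657]
```

Emit:
step_arm --plan '[[[0.04,-0.1,0.8,0,0,0],[0.04,-0.1,1.6,0,0,0],[0.04,-0.1,2.3,0,0,0],[0.04,-0.1,2.8,0,0,0],[0.04,-0.1,3.1,0,0,0],[0.04,-0.1,3.19,0,0,0],[0.04,-0.1,3.19,0,0,0]]]'

```text
time_s: 30.77
ee_pos: [0.531, -0.0002, 0.0056]
eef_rot: [-3.141, 0.0, 0.366]
force: [0.4, -0.2, -0.1]
grip_width: 0.0935
grip_force: 0.0
```

Emit:
step_arm --plan '[[[0,0,0,0,0,0],[0,0,0,0,0,0],[0,0,0,0,0,0],[0,0,0,0,0,0],[0,0,0,0,0,0],[0,0,0,0,0,0],[0,0,0,0,0,0],[0,0,0,0,0,0]]]' --grip 0.4 --squeeze 25

```text
time_s: 31.43
ee_pos: [0.5312, -0.0002, 0.0059]
eef_rot: [3.141, -0.0, 0.366]
force: [-0.4, -0.9, 2.8]
grip_width: 0.0556
grip_force: 25.0
```

Now I'll lift and turn the yaw back to 0.

Emit:
step_arm --plan '[[[0,0,-0.6,0,0,0],[0,0,-1.6,0,0,0],[0,0,-2.6,0,0,1],[0,0,-3.4,0,0,2],[0,0,-3.5,0,0,3],[0,0,-3.5,0,0,3.5],[0,0,-3.5,0,0,3.5]]]'

```text
time_s: 32.02
ee_pos: [0.531, -0.0001, 0.1109]
eef_rot: [-3.142, -0.0, -0.003]
force: [0.3, 0.4, -2.7]
grip_width: 0.0559
grip_force: 25.0
```

Emit:
step_arm --plan '[[[0.25,1,0,0,0,0],[0.5,2,0,0,0,0],[0.75,3,0,0,0,0],[1,4,0,0,0,0],[1.1,4.7,0,0,0,0],[1.15,5,0,0,0,0],[1.15,5.05,0,0,0,0],[1.15,5.05,0,0,0,0]]]'

```text
time_s: 32.68
ee_pos: [0.5652, -0.1513, 0.1101]
eef_rot: [-3.141, 0.001, 0.0]
force: [0.3, -0.1, -2.0]
grip_width: 0.056
grip_force: 25.0
```

```bash
python3 -c "
from h import *
for i in range(5): snap('wrist')
o=ctrl.get_obs();print(np.round(o['ee_pos'],4),np.round(o['eef_rot'],4),o['grip_width'],o['force'])
cv2.imwrite('pics/w8.png',cv2.resize(snap('wrist')[120:400,180:460,::-1],None,fx=2,fy=2))
"
```

```text
[ 0.5656 -0.1506  0.1108] [-3.1415e+00 -0.0000e+00  1.2000e-03] 0.05546697483043172 [ 0.24309909  0.18073662 -2.26592271]
```

View pics/w8.png

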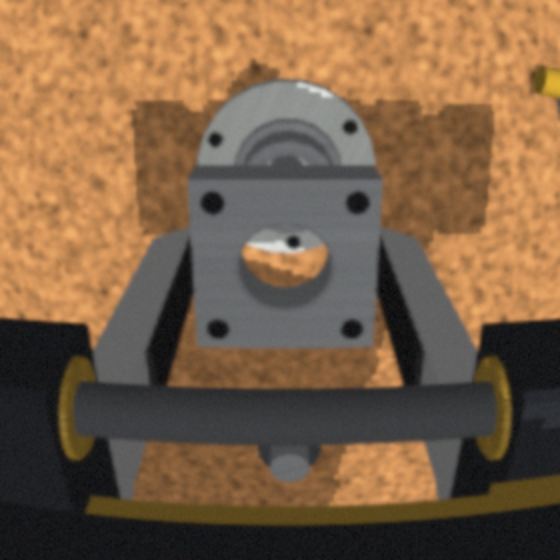

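The cap is held square over the post, with the bush seated on its stand at crop (285,150). Lowering.

Emit:
step_arm --plan '[[[0,0,0.4,0,0,0],[0,0.02,0.8,0,0,0],[0,0.02,1.2,0,0,0],[0,0.02,1.6,0,0,0],[0,0.02,1.9,0,0,0],[0,0.02,2.02,0,0,0],[0,0.02,2.04,0,0,0],[0,0.02,2.04,0,0,0]]]'

```text
time_s: 33.65
ee_pos: [0.5656, -0.1523, 0.0494]
eef_rot: [-3.142, 0.0, -0.0]
force: [0.4, 0.2, -2.2]
grip_width: 0.0556
grip_force: 25.0
```

Emit:
step_arm --plan '[[[0,0,0.04,0,0,0],[0,0,0.06,0,0,0],[0,0,0.08,0,0,0],[0,0,0.08,0,0,0],[0,0,0.08,0,0,0]]]'

```text
time_s: 34.07
ee_pos: [0.5658, -0.1523, 0.0479]
eef_rot: [3.141, -0.001, -0.0]
force: [-3.3, 0.6, 5.4]
grip_width: 0.0556
grip_force: 25.0
```

Contact is made. I'll release, rise and back off.

Emit:
step_arm --plan '[[[0,0,-0.01,0,0,0],[0,0,-0.01,0,0,0],[0,0,-0.01,0,0,0],[0,0,-0.01,0,0,0],[0,0,-0.01,0,0,0],[0,0,-0.8,0,0,0],[0,0,-1.8,0,0,0],[0,0,-2.8,0,0,0]]]' --grip 1

```text
time_s: 34.73
ee_pos: [0.5651, -0.1521, 0.1317]
eef_rot: [-3.141, 0.001, -0.0]
force: [0.4, 0.0, 1.0]
grip_width: 0.094
grip_force: 0.0
```

Emit:
step_arm --plan '[[[-1,-1,-0.5,0,0,0],[-2,-2,-1,0,0,0],[-3,-3,-1.5,0,0,0],[-4,-4,-1.5,0,0,0],[-4.6,-4.6,-1.5,0,0,0],[-5,-5,-1.5,0,0,0],[-5,-5,-1.5,0,0,0],[-5,-5,-1.5,0,0,0]]]'

```text
time_s: 35.4
ee_pos: [0.4157, -0.0019, 0.1766]
eef_rot: [3.141, -0.001, 0.001]
force: [0.5, -0.5, -0.2]
grip_width: 0.0939
grip_force: 0.0
```

```bash
python3 -c "
from h import *
a=snap('wrist')[0:300,100:600,::-1];b=snap('side')[120:300,180:430,::-1]
cv2.imwrite('pics/f.png',np.vstack([a,cv2.resize(b,(500,290))]))
o=ctrl.get_obs();print(o['ee_pos'],o['time_s'])
"
```

```text
[ 0.41619469 -0.00267248  0.1762138 ] 35.5
```

View pics/f.png

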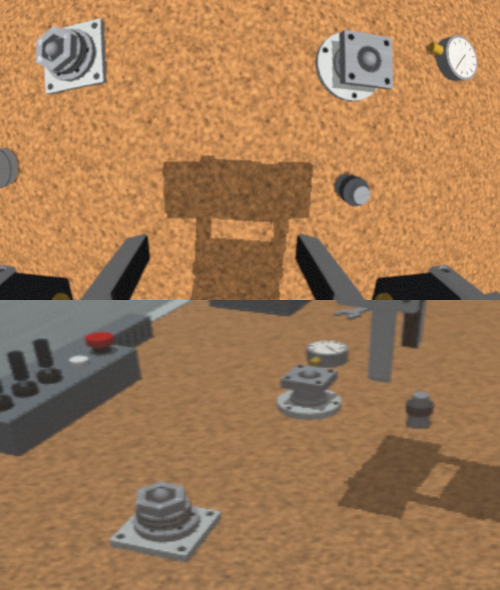

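Both stacks are flat and fully down: the square one at (68,52) and the round one at (357,62) in the upper panel. The gauge and coupling, both in this view, are undisturbed, and the tin (only its edge shows here) was never approached. Handing in.

```bash
python3 -c "
from station import ctrl
print(ctrl.hand_in())"
```

```text
the job is handed in; nothing more can be done
None
```

I kitted both posts in the order asked and handed the job in at about 35 s, with the stacks flat and fully down and the gauge, tin and coupling untouched; the hand-in returned no verdict.

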